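Park the slide box in the riser's free bay

ROBOT

A 6-joint arm with a two-finger parallel gripper is mounted at the origin on a cart in front of the work surface, level with it; the furniture and walls round the work are solid. World frame = base frame: x ahead of the robot, y to its left, z up, the work surface at z = 0. Lengths are in mm, angles in degrees, forces in N, time in s.
With the tool pointing down it reaches from about 300 to 850 mm from the base axis. Payload 4.2 kg.
Tool frame: the origin (TCP) lies at the very end of the fingers, on their centre line; the grasp point (between the pads) lies 19 mm behind it; z points along the fingers, y is the direction in which the jaws open and shut (so a half turn about z gives the same grasp; the last joint's range is limited). The gripper opens to 91 mm and grips with 3 to 60 N. Pads are 32 mm wide; open, the fingers measure 118 mm over their backs; the gripper's body (76 mm by 178 mm) begins 60 mm behind the grasp point.
Start: joints at [-69.442, 18.312, 89.639, -0, 72.044, -1.146], TCP at [212.643, -534.253, 213.976] pointing down, gripper open.
Joint ranges: [-177.97, 177.97], [-48.28, 115.42], [12.27, 149.76], [-77.06, 257.06], [2.81, 150.46], [-146.56, 146.56]. Speed limits (degrees/s): [147.25, 147.25, 180, 180, 180, 180].

INTERFACE

Orientations are given as [roll, pitch, yaw] about the fixed x, y, z axes, in that order (R = Rz(yaw) Ry(pitch) Rx(roll)).
In Python, from workcell import env gives the robot as it stands. The module is installed in compiled form; this text tells all that it offers.
- The arm moves only by the tool arm_command, never from a script. Its argument "targets" is a list of rows, each a list of 5 numbers: the closure, from 0 (fully open) to 1 (shut), then the shift along the tool's x, y, z each as a share of 50 cm, from -1 to 1, then the turn about the tool's z as a share of pi/4 rad, from -1 to 1. A call has 1 to 8 rows; each row is the pose to reach, as a shift and turn from the pose measured when the call began, along the tool's axes at that moment; what a row does not reach only later rows make up. A row lasts 1/12 s, in which the tool goes at most 41.7 mm and 7.16 degrees, less where a joint would pass 70% of its speed; a pose out of reach is approached as far as the arm can. A call with a number of a shift or a turn outside -1 to 1 is refused whole. A call with a gripper value outside its range is refused whole. The fingers move at their own pace and stop on an object; "squeeze" is the grip in N (left out, the last holds). Time passes only in rows, so rows that repeat a pose let the fingers close. It gives the time, the measured TCP pose, the force and the opening at its end, in the units of the state.
- env.state(): the state, without advancing time (a new reading comes with each control period).
- env.grab_frame(name): name is "scene" or "side" or "wrist"; returns the picture (420x560x3 uint8, red, green, blue); there is no depth.
- env.camera_params(name): a dict with "camera_matrix" (3x3 intrinsics, pixels), "dist_coeffs" ([k1, k2, p1, p2, k3] as OpenCV has them; the pictures are not rectified), "R" (3x3) and "t" (3): a world point X has camera coordinates R X + t; the wrist camera has in their place "hand_eye" (4x4, takes a point from camera to tool coordinates, whose origin is the TCP and whose axes are the flange's). Camera axes: x right, y down, z forward; pixel columns grow to the right and rows downward; lengths in mm; the calibration is good to about 2 mm. A picture is of the moment at which its call begins: read the wrist's pose just before it. camera_params takes no time and is no camera call.
- env.job_done(): hands the job in, once; it reports no verdict.
The state is a dict: "time_s": time; "qpos": joint angles; "qvel": joint speeds; "effort": joint torques, N m; "ee_pos": TCP position; "ee_rot": TCP orientation; "force": force on the tool from outside, world axes, zero at the start; "torque": the same for the moment, N m; "gripper_width": finger opening in mm.
Only numpy, scipy, OpenCV 4.12 (cv2) and the standard library are available. Lean on these libraries where they do the work, as an engineer would, in place of code of your own. Each camera call takes 0.05 s, during which the arm holds its last target.

TASK

Put the loose slide box that lies out on the worktop into the free bay of the low white riser, the one with the green tag over it: slide it in lengthwise under the roof, flat on the worktop, until its front end meets the bay's back stop and it sits straight. About half of its length stays sticking out as the pull end. Leave the slide box that is already parked in the other bay where it is, and let go at the end.

Things in the scene. Friction and masses are not known exactly. Their poses are not given: they have to be found in the camera images.
- box_center (a point): The slide box to be parked, lying out on the open worktop: rigid blue-and-white open-topped box of glass slides, 32 mm wide (its x), 82 mm long (its y), 30 mm high (its z, up), about 0.08 to 0.17 kg, loose. The point is its centre, 15 mm above its underside. Either end may go in first. Hold it across its 32 mm width, by the half that stays outside the bay.
- riser: Low white bench riser, fixed, 130 mm deep (its x, from the mouth back), 162 mm wide (its y); roof from 40 to 44 mm above the worktop. Origin on the worktop below the middle of the front edge; x points into the bays. Two bays without floor, 54 mm wide, centred at y = +48 and -48 mm, back stop 42 mm behind the front edge. Timer and vial on the roof, over 50 mm behind the front edge.
- free_bay (a point): Middle of the mouth of the free bay (in the plane of the riser's front edge), 15 mm above the worktop; a green tag lies on the roof above it. x points level into the bay, z up. The back stop is at x = +42 mm, so a slide box fully home has its centre at x = +1 mm and 40 mm of it sticks out. It is the left or the right bay, by chance.
- parked_center (a point): Centre, 15 mm above its underside, of a second, alike slide box (82 mm along its y, 32 mm wide), loose, parked in the other bay and sticking out of it by about 40 mm, 96 mm beside the free bay's middle line. To be left there.

How it is judged:
By the outcome, as a careful person would: the job done as asked, in the order asked, and still so for the second after the job is handed in, with the robot touching nothing.
It also fails if it takes over 38 s, if anything falls off the work surface, if the arm or the gripper's body presses on something with over 40 N, if the wrist force passes 120 N, or if a joint passes its speed limit or range.

## Working session

There is one attempt and no reset: what is moved stays moved. The work goes in short steps, Python scripts to look and compute and a tool call to move; the robot and the scene stay as the last step left them, time stands still between calls to the robot, and variables do not carry over. Pictures are saved under pics/ and viewed, and the job is handed in when it is done.

Besides the shell and the picture viewer there is one more tool, called after ">>>" as a command line: name --pt "numbers of a row" for each row, then --argument value for the rest. arm_command: Moves the arm, as the interface text tells. Shift numbers are shares of 50 cm and turn numbers shares of pi/4 rad, none past 1 either way. Its arguments: {"type":"object","properties":{"targets":{"type":"array"},"squeeze":{"type":"number"}},"required":["targets"]}

```bash
mkdir -p pics
python3 - <<'E'
from workcell import env
import cv2, numpy as np
s=env.state(); print(s['time_s'],s['ee_pos'],s['ee_rot'],s['gripper_width'],s['force'])
for n in ['scene','side']:
    f=env.grab_frame(n); cv2.imwrite(f'pics/{n}0.png',cv2.cvtColor(f,cv2.COLOR_RGB2BGR))
for n in ['scene','side','wrist']: print(env.camera_params(n))
E
```

```text
0.0 [ 212.49112586 -533.77003777  213.11824361] [-1.79899896e+02 -2.15233833e-03  2.17074100e+01] 90.81139463425798 [0.14164743 0.34776427 0.30028509]
{'camera_matrix': array([[546.88034346,   0.        , 277.98343239],
       [  0.        , 546.88034346, 210.81473662],
       [  0.        ,   0.        ,   1.        ]]), 'dist_coeffs': array([-0.15884405,  0.        ,  0.        ,  0.        ,  0.        ]), 'R': array([[-0.70615998, -0.70805179,  0.00086803],
       [-0.49841085,  0.49620766, -0.71088999],
       [ 0.50291621, -0.5024347 , -0.70330268]]), 't': array([319.37172127, 348.33230108, 718.36528655])}
{'camera_matrix': array([[482.70097105,   0.        , 278.70154969],
       [  0.        , 482.70097105, 201.44351034],
       [  0.        ,   0.        ,   1.        ]]), 'dist_coeffs': array([-0.01177955,  0.        ,  0.        ,  0.        ,  0.        ]), 'R': array([[-0.99934226,  0.03338121, -0.01416807],
       [ 0.02892477,  0.49809971, -0.8666372 ],
       [-0.02187229, -0.86647699, -0.49873763]]), 't': array([527.47069683,  58.4523963 , 889.94047949])}
{'camera_matrix': array([[361.10820837,   0.        , 284.43852713],
       [  0.        , 361.10820837, 208.39042726],
       [  0.        ,   0.        ,   1.        ]]), 'dist_coeffs': array([-0.09709755,  0.        ,  0.        ,  0.        ,  0.        ]), 'hand_eye': array([[ 8.34510178e-04, -9.56482522e-01, -2.91788432e-01,
         8.13674658e+01],
       [ 9.99999647e-01,  7.68447710e-04,  3.41011048e-04,
         8.56170583e-01],
       [-1.01946955e-04, -2.91788614e-01,  9.56482825e-01,
        -1.70835293e+02],
       [ 0.00000000e+00,  0.00000000e+00,  0.00000000e+00,
         1.00000000e+00]])}
```

View pics/scene0.png

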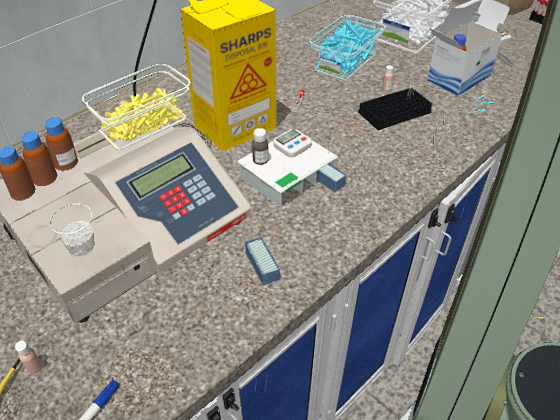

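View pics/side0.png

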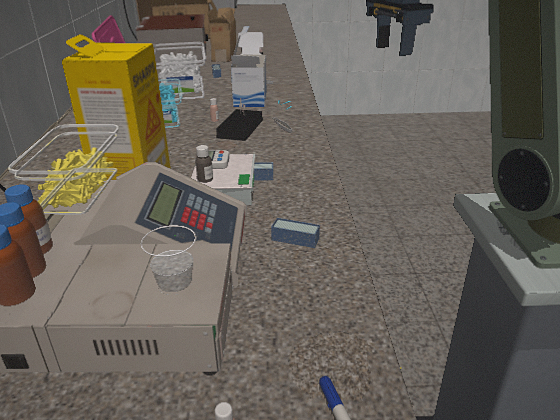

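The loose box is at about (262,260) in the scene view and (296,233) in the side view. The green tag is at (287,180) in the scene view, and the parked box at (328,176). Next I'll zoom in to get the corners.

```bash
cat > h.py <<'E'
import cv2, numpy as np
from workcell import env
def ray(n,uv,st=None):
    p=env.camera_params(n)
    q=cv2.undistortPoints(np.array(uv,float).reshape(-1,1,2),p['camera_matrix'],p['dist_coeffs']).reshape(-1,2)
    d=np.c_[q,np.ones(len(q))]
    if n!='wrist':
        return -p['R'].T@p['t'], d@p['R']
    from scipy.spatial.transform import Rotation as Ro
    H=p['hand_eye']; W=Ro.from_euler('xyz',st['ee_rot'],degrees=True).as_matrix()
    return W@H[:3,3]+np.array(st['ee_pos']), d@(W@H[:3,:3]).T
def onz(n,uv,z,st=None):
    o,d=ray(n,uv,st); return o+d*((z-o[2])/d[:,2])[:,None]
E
python3 - <<'E'
from h import *
np.set_printoptions(suppress=True,precision=1)
print(onz('scene',[[262,260]],30),onz('side',[[296,228]],30))
print(onz('scene',[[287,180]],44),onz('side',[[244,180]],44))
print(onz('scene',[[332,170]],30))
a=cv2.imread('pics/scene0.png')[140:300,200:400]; b=cv2.imread('pics/side0.png')[140:260,180:340]
cv2.imwrite('pics/za.png',cv2.resize(a,None,fx=4,fy=3.75,interpolation=2) if 0 else cv2.resize(a,None,fx=3.75,fy=3.75,interpolation=2))
cv2.imwrite('pics/zb.png',cv2.resize(b,None,fx=5,fy=5,interpolation=2))
E
```

```text
[[488.6   2.7  30. ]] [[496.5   1.3  30. ]]
[[ 592.8 -165.    44. ]] [[ 593.5 -164.2   44. ]]
[[ 560.6 -263.5   30. ]]
```

View pics/za.png

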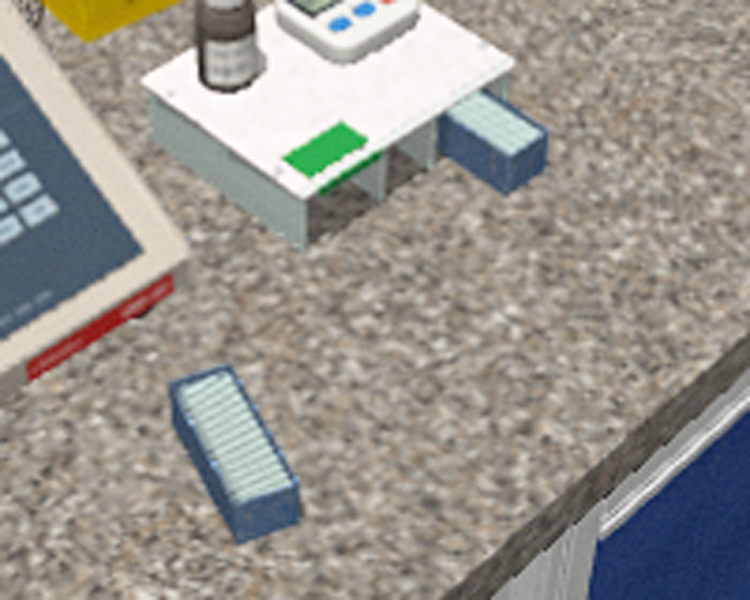

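View pics/zb.png

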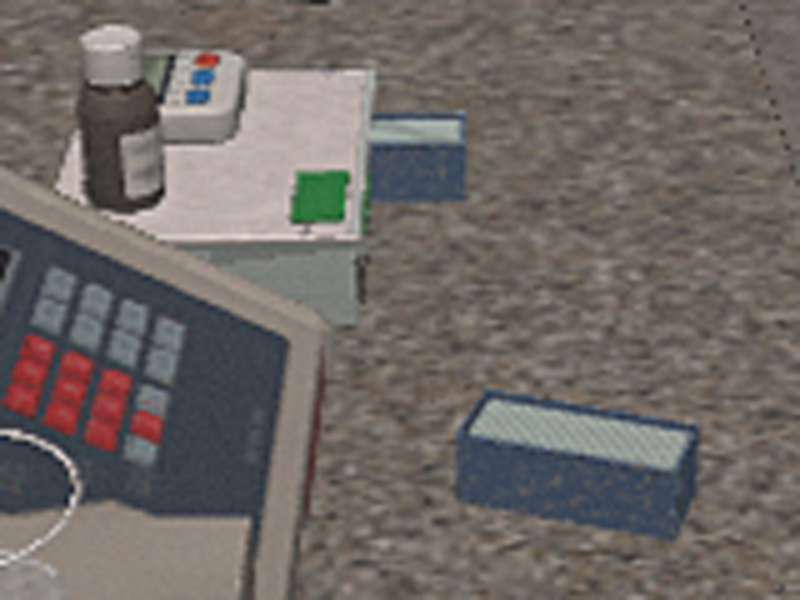

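Run:
```python
from h import *
np.set_printoptions(suppress=True,precision=1)
S=lambda L:(np.array(L,float)+.5)/3.75-.5+[200,140]
D=lambda L:(np.array(L,float)+.5)/5-.5+[180,140]
for n,P in (('scene',S([[172,383],[230,367],[298,485],[240,503]])),('side',D([[698,427],[683,472],[458,434],[488,393]]))):
    p=onz(n,P,30); print(n,p[:,:2].tolist(),p.mean(0)); print([np.linalg.norm(p[i]-p[i-1]).round(1) for i in range(4)])
    m=p
    e=(p[0]+p[1]-p[2]-p[3]) ; print('ang',np.degrees(np.arctan2(e[1],e[0])))
for n,P in (('scene',S([[303,197],[515,63],[143,82]])),('side',D([[362,240],[375,70]]))):
    p=onz(n,P,44); print('roof',n,p); e=p[1]-p[0]; print(np.degrees(np.arctan2(e[1],e[0])),np.linalg.norm(e),(p[0]+p[1])/2)
print('parked',onz('scene',S([[546,130],[510,156]]),30), onz('side',D([[465,115],[465,145]]),30))
print('tag',onz('scene',S([[284,158],[343,124],[369,143],[309,178]]),44),onz('side',D([[296,171],[348,172],[347,222],[291,222]]),44))
```

```text
scene [[539.9003959358785, -5.76292308340328], [527.9450472783984, -32.392233496349036], [453.7490487477022, -4.122338139835676], [464.76866536784087, 21.740565440694127]] [496.6  -5.1  30. ]
[np.float64(80.0), np.float64(29.2), np.float64(79.4), np.float64(28.1)]
ang -20.48048412944081
side [[454.0980399243236, -6.232169126578242], [462.4184446045637, 22.479123130034964], [540.6887159502443, -6.3815772740507555], [529.0463374132892, -33.668649823346755]] [496.6  -6.   30. ]
[np.float64(79.8), np.float64(29.9), np.float64(83.4), np.float64(29.7)]
ang 159.82512635786316
roof scene [[ 577.1 -131.    44. ]
 [ 571.6 -290.2   44. ]
 [ 703.1 -134.7   44. ]]
-91.98714734974965 159.28140121118048 [ 574.3 -210.6   44. ]
roof side [[ 576.4 -130.    44. ]
 [ 572.9 -295.2   44. ]]
-91.23935282450672 165.25415566335408 [ 574.7 -212.6   44. ]
parked [[ 533.  -272.5   30. ]
 [ 532.9 -242.6   30. ]] [[ 532.2 -273.9   30. ]
 [ 532.9 -242.8   30. ]]
tag [[ 605.1 -145.2   44. ]
 [ 602.3 -186.3   44. ]
 [ 582.1 -185.1   44. ]
 [ 585.1 -143.4   44. ]] [[ 605.3 -193.5   44. ]
 [ 583.2 -191.2   44. ]
 [ 582.8 -145.9   44. ]
 [ 605.6 -147.2   44. ]]
```

Run:
```python
from h import *
np.set_printoptions(suppress=True,precision=1)
def tri(a,b):
    o1,d1=ray('scene',[a]);o2,d2=ray('side',[b]);d1=d1[0];d2=d2[0]
    t=np.linalg.lstsq(np.c_[d1,-d2],o2-o1,rcond=None)[0]; p=o1+t[0]*d1;q=o2+t[1]*d2;return (p+q)/2,np.linalg.norm(p-q)
print('machine corner',tri((249.5,207),(244.5,205)))
print('vial top',tri((260,131),(202,148)))
print(onz('scene',[(207,240),(245,215)],30),onz('scene',[(245,223),(150,265)],0))
st=env.state(); yaw=np.radians(st['ee_rot'][2]); p=np.array(st['ee_pos']); 
d=np.array([475,2.5,130])-p; c,s=np.cos(yaw),np.sin(yaw)
print('tool shift',(d[0]*c+d[1]*s)/500,(d[0]*s-d[1]*c)/500,-d[2]/500, 'turn',(st['ee_rot'][2]+20.3)/45)
```

```text
machine corner (array([589.5, -62. ,  43.6]), np.float64(0.32331743292598303))
vial top (array([ 674.6, -172.2,  115.1]), np.float64(1.1190208419828047))
[[591.6  40.3  30. ]
 [590.1 -50.5  30. ]] [[597.1 -55.2   0. ]
 [640.2 137.1   0. ]]
tool shift 0.8844906454951649 -0.80238701978522 0.16640332125892035 turn 0.9334845341650916
```

>>> arm_command --pt "0 0.884 -0.802 0.166 0.933" --pt "0 0.884 -0.802 0.166 0.933" --pt "0 0.884 -0.802 0.166 0.933" --pt "0 0.884 -0.802 0.166 0.933" --pt "0 0.884 -0.802 0.166 0.933" --pt "0 0.884 -0.802 0.166 0.933" --pt "0 0.884 -0.802 0.166 0.933" --pt "0 0.884 -0.802 0.166 0.933"

```text
time_s: 0.77
ee_pos: [352.2, -248.2, 169.6]
ee_rot: [-179.9, 0.1, -20.4]
force: [0.8, -0.0, 0.0]
gripper_width: 91.0
```

```bash
cat >> h.py <<'E'
def go(x,y,z,yw):
    st=env.state(); yaw=np.radians(st['ee_rot'][2]); p=np.array(st['ee_pos']); 
    d=np.array([x,y,z])-p; c,s=np.cos(yaw),np.sin(yaw)
    print('t',st['time_s'],'pos',p,'rot',st['ee_rot'],'w',st['gripper_width'],'F',st['force'])
    print('shift %.4f %.4f %.4f turn %.4f'%((d[0]*c+d[1]*s)/500,(d[0]*s-d[1]*c)/500,-d[2]/500,(st['ee_rot'][2]-yw)/45))
E
python3 -c "
from h import *
go(475,2.5,130,-20.3)"
```

```text
t 0.7667 pos [ 352.19508909 -248.19528006  169.5572716 ] rot [-1.79925832e+02  6.51463258e-02 -2.03944596e+01] w 91.03417019838467 F [ 0.79381479 -0.01607102  0.0459233 ]
shift 0.0555 -0.5556 0.0791 turn -0.0021
```

>>> arm_command --pt "0 0.056 -0.556 0.079 0" --pt "0 0.056 -0.556 0.079 0" --pt "0 0.056 -0.556 0.079 0" --pt "0 0.056 -0.556 0.079 0" --pt "0 0.056 -0.556 0.079 0" --pt "0 0.056 -0.556 0.079 0" --pt "0 0.056 -0.556 0.079 0" --pt "0 0.056 -0.556 0.079 0"

```text
time_s: 1.43
ee_pos: [477.2, 7.3, 129.4]
ee_rot: [-179.8, 0.1, -20.1]
force: [-0.2, -0.6, 0.1]
gripper_width: 91.2
```

Run:
```python
from h import *
go(475,2.5,130,-20.3)
f=env.grab_frame('wrist'); cv2.imwrite('pics/w1.png',cv2.cvtColor(f,cv2.COLOR_RGB2BGR))
```

```text
t 1.4333 pos [477.15937462   7.33648704 129.37608785] rot [-1.79815778e+02  8.93311634e-02 -2.00878914e+01] w 91.19907808383059 F [-0.20556955 -0.62774429  0.08057662]
shift -0.0007 0.0106 -0.0012 turn 0.0047
```

View pics/w1.png

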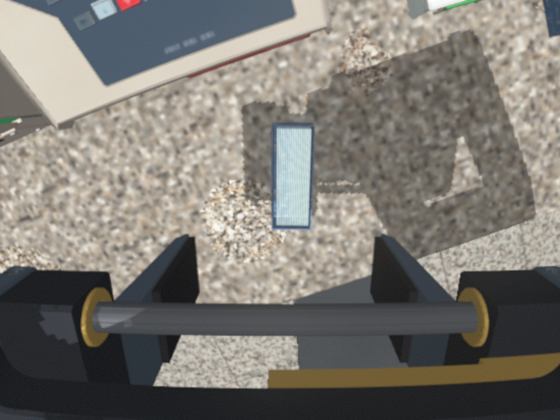

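The wrist view shows the box top with corners at about (273,124), (314,123), (311,229) and (273,229), between the open fingers.

Run:
```python
from h import *
np.set_printoptions(suppress=True,precision=1)
st=env.state()
im=cv2.imread('pics/w1.png'); 
cv2.imwrite('pics/w1z.png',cv2.resize(im[105:245,240:350],None,fx=4,fy=4,interpolation=2))
p=onz('wrist',[[273,124],[314,123],[311,229],[273,229]],30,st); e=p[0]+p[1]-p[2]-p[3]
print(p,p.mean(0),np.degrees(np.arctan2(e[1],e[0])))
go(475,2.5,130,-20.3)
```

```text
[[538.6 -10.8  30. ]
 [529.  -39.3  30. ]
 [451.4 -10.4  30. ]
 [461.8  18.   30. ]] [495.2 -10.6  30. ] -20.4939223020808
t 1.4833 pos [475.7   5.  129.6] rot [-179.9    0.1  -20.1] w 91.36215093254809 F [-0.1 -0.1  0.1]
shift 0.0004 0.0053 -0.0009 turn 0.0042
```

View pics/w1z.png

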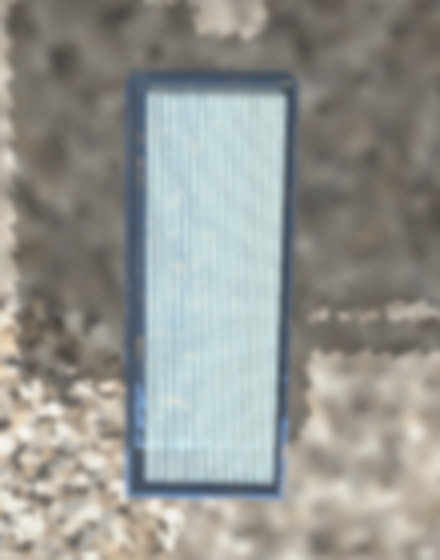

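```bash
python3 -c "
from h import *
go(475,1.5,6,-20.4)"
```

```text
t 1.4833 pos [475.73751264   5.03232389 129.55346397] rot [-1.79944593e+02  1.42460467e-01 -2.01118565e+01] w 91.36215093254809 F [-0.14521351 -0.11315465  0.09982595]
shift 0.0010 0.0071 0.2471 turn 0.0064
```

>>> arm_command --pt "0 0.001 0.007 0.05 0.006" --pt "0 0.001 0.007 0.1 0.006" --pt "0 0.001 0.007 0.14 0.006" --pt "0 0.001 0.007 0.18 0.006" --pt "0 0.001 0.007 0.21 0.006" --pt "0 0.001 0.007 0.23 0.006" --pt "0 0.001 0.007 0.24 0.006" --pt "0 0.001 0.007 0.244 0.006"

```text
time_s: 2.15
ee_pos: [473.9, 0.9, 6.9]
ee_rot: [-180.0, 0.2, -20.4]
force: [-0.8, 0.3, 0.4]
gripper_width: 91.2
```

```bash
python3 -c "
from h import *
go(475,1.5,5,-20.4)
f=env.grab_frame('wrist'); cv2.imwrite('pics/w2.png',cv2.cvtColor(f,cv2.COLOR_RGB2BGR))
go(475,1.5,5,-20.4)
"
```

```text
t 2.15 pos [473.87066237   0.90313917   6.920376  ] rot [-179.98915109    0.24052379  -20.44913373] w 91.15546155546151 F [-0.75210326  0.30649384  0.43373116]
shift 0.0017 -0.0019 0.0038 turn -0.0011
t 2.2 pos [474.22854135   1.07954828   7.17793064] rot [-179.97277449    0.20242342  -20.43581442] w 91.1550263425234 F [ 0.0202481  -1.25479696 -0.30120765]
shift 0.0012 -0.0013 0.0044 turn -0.0008
```

View pics/w2.png

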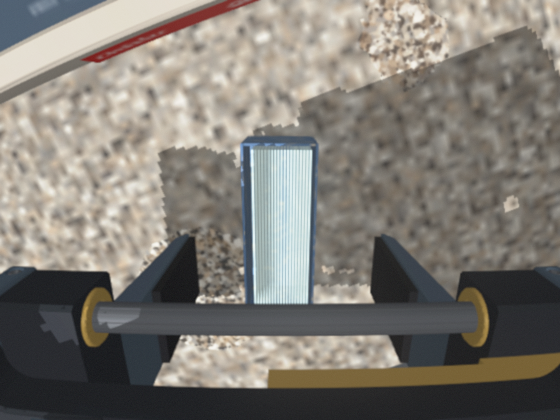

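The box runs from (242,140) to (312,303) and lies between the fingers, slightly left of centre. I'll close the gripper.

>>> arm_command --pt "0.4 0.001 -0.001 0.004 0" --pt "0.6 0.001 -0.001 0.004 0" --pt "1 0.001 -0.001 0.004 0" --pt "1 0.001 -0.001 0.004 0" --pt "1 0.001 -0.001 0.004 0" --pt "1 0.001 -0.001 0.004 0" --pt "1 0.001 -0.001 0.004 0" --pt "1 0.001 -0.001 0.004 0" --squeeze 20

```text
time_s: 2.87
ee_pos: [474.9, 1.4, 5.3]
ee_rot: [-180.0, 0.2, -20.4]
force: [0.1, 0.7, 0.0]
gripper_width: 40.1
```

```bash
python3 -c "
from h import *
go(475,1.5,30,-20.4)
f=env.grab_frame('wrist'); cv2.imwrite('pics/w3.png',cv2.cvtColor(f,cv2.COLOR_RGB2BGR))
"
```

```text
t 2.8667 pos [474.92948055   1.39407234   5.27102279] rot [-179.9702779     0.19041149  -20.42994013] w 40.11488197224947 F [0.07590143 0.66240536 0.03047951]
shift 0.0001 -0.0002 -0.0495 turn -0.0007
```

View pics/w3.png

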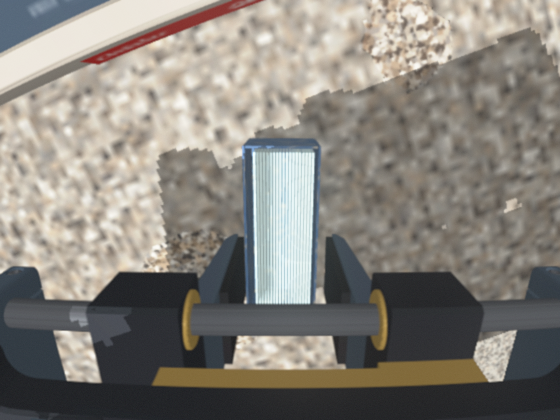

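Still closing, with the opening at 40 mm. I'll carry on.

>>> arm_command --pt "1 0 0 0 0" --pt "1 0 0 0 0" --pt "1 0 0 0 0" --pt "1 0 0 0 0" --pt "1 0 0 0 0" --pt "1 0 0 0 0" --squeeze 20

```text
time_s: 3.42
ee_pos: [474.9, 1.5, 5.2]
ee_rot: [-180.0, 0.2, -20.4]
force: [0.6, 1.1, 0.4]
gripper_width: 32.9
```

Run:
```python
from h import *
np.set_printoptions(suppress=True,precision=1)
go(475,1.5,30,-20.4); st=env.state()
f=env.grab_frame('wrist'); cv2.imwrite('pics/w4.png',cv2.cvtColor(f,cv2.COLOR_RGB2BGR))
cv2.imwrite('pics/w4z.png',cv2.resize(cv2.cvtColor(f,cv2.COLOR_RGB2BGR)[120:320,200:370],None,fx=3,fy=3,interpolation=2))
```

```text
t 3.4167 pos [474.9   1.5   5.2] rot [-180.     0.2  -20.4] w 32.931885747598635 F [0.6 1.1 0.4]
shift 0.0002 -0.0001 -0.0495 turn -0.0008
```

View pics/w4z.png

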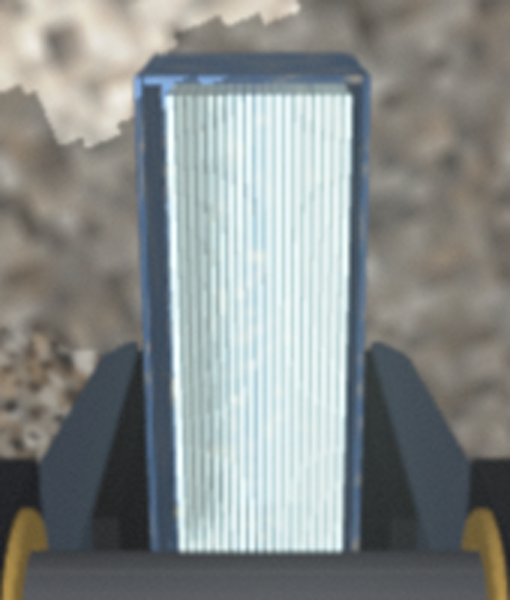

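```bash
python3 - <<'E'
from h import *
np.set_printoptions(suppress=True,precision=1)
st=env.state()
p=onz('wrist',[[246.7,146],[322.7,145.7],[251,300],[318,300]],30,st)
a=np.radians(st['ee_rot'][2]);c,s=np.cos(a),np.sin(a)
d=p-st['ee_pos']; print('in tool x,y',np.c_[d[:,0]*c+d[:,1]*s,d[:,0]*s-d[:,1]*c])
print(p)
E
python3 -c "
from h import *
go(475,1.5,20,-20.4)
go(480,-162,20,-1.7)"
```

```text
in tool x,y [[ 64.2 -13.5]
 [ 64.3  17.1]
 [ -6.4 -13.7]
 [ -6.4  17.2]]
[[539.8  -8.3  30. ]
 [529.2 -37.   30. ]
 [473.7  16.5  30. ]
 [462.9 -12.5  30. ]]
t 3.4667 pos [474.89313291   1.43742905   5.22839426] rot [-179.9675645     0.19698932  -20.43297685] w 32.48596708334006 F [0.55341081 0.12008889 1.53596777]
shift 0.0002 -0.0002 -0.0295 turn -0.0007
t 3.4667 pos [474.89313291   1.43742905   5.22839426] rot [-179.9675645     0.19698932  -20.43297685] w 32.48596708334006 F [0.55341081 0.12008889 1.53596777]
shift 0.1237 0.3027 -0.0295 turn -0.4163
```

>>> arm_command --pt "1 0 0 -0.015 0" --pt "1 0 0 -0.03 0" --pt "1 0.02 0.04 -0.03 -0.07" --pt "1 0.04 0.1 -0.03 -0.14" --pt "1 0.065 0.16 -0.03 -0.21" --pt "1 0.09 0.22 -0.03 -0.28" --pt "1 0.11 0.27 -0.03 -0.35" --pt "1 0.124 0.303 -0.03 -0.416"

```text
time_s: 4.13
ee_pos: [480.5, -164.9, 20.8]
ee_rot: [-180.0, 0.1, -1.6]
force: [0.1, 0.6, -1.2]
gripper_width: 32.3
```

>>> arm_command --pt "1 0 0 0 0" --pt "1 0 0 0 0"

```text
time_s: 4.3
ee_pos: [480.7, -165.9, 21.4]
ee_rot: [-180.0, 0.0, -1.8]
force: [-0.8, 0.7, -1.3]
gripper_width: 32.6
```

```bash
python3 -c "
from h import *
go(480,-162,20,-1.7)
for n in ['scene','side','wrist']:
    f=env.grab_frame(n); cv2.imwrite(f'pics/{n}5.png',cv2.cvtColor(f,cv2.COLOR_RGB2BGR))
a=cv2.imread('pics/scene5.png')[140:300,200:400]; b=cv2.imread('pics/side5.png')[140:260,180:340]
cv2.imwrite('pics/za5.png',cv2.resize(a,None,fx=3.75,fy=3.75,interpolation=2))
cv2.imwrite('pics/zb5.png',cv2.resize(b,None,fx=5,fy=5,interpolation=2))
go(480,-162,20,-1.7)
"
```

```text
t 4.3 pos [ 480.65653707 -165.85906521   21.39906225] rot [-1.79984330e+02  4.26672170e-02 -1.82193859e+00] w 32.5733579182254 F [-0.84557628  0.74153064 -1.28145969]
shift -0.0016 -0.0077 0.0028 turn -0.0027
t 4.45 pos [ 480.16378915 -163.85491623   20.98350089] rot [-1.79944069e+02  1.19996158e-01 -1.63509516e+00] w 32.57115438755128 F [ 0.01196421  0.95416028 -1.38944555]
shift -0.0004 -0.0037 0.0020 turn 0.0014
```

View pics/wrist5.png

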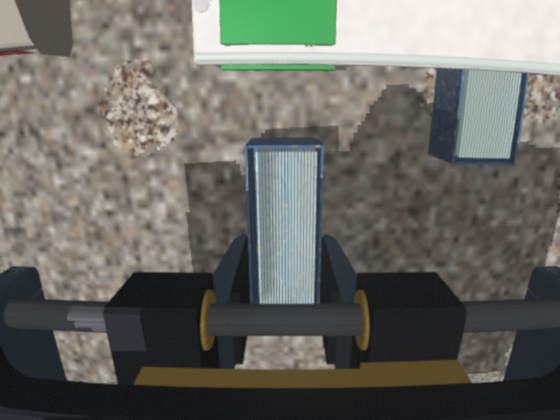

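View pics/za5.png

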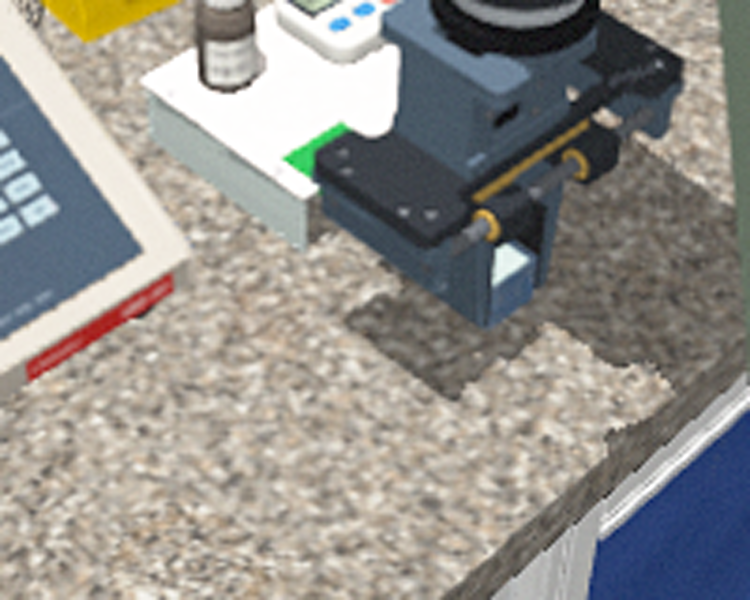

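View pics/zb5.png

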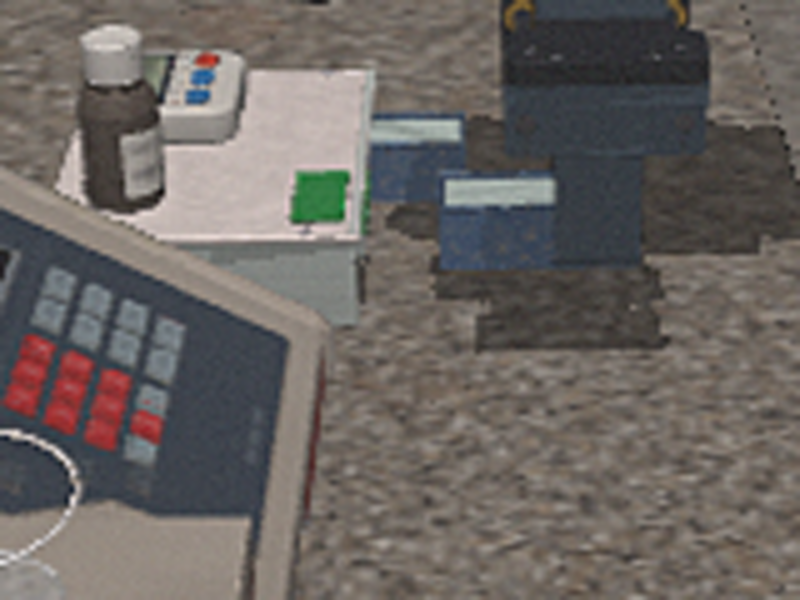

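```bash
python3 -c "
import cv2
im=cv2.imread('pics/wrist5.png'); cv2.imwrite('pics/w5z.png',cv2.resize(im[20:180,180:560],None,fx=2.1,fy=2.1,interpolation=2))"
```

```text
(no output)
```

View pics/w5z.png

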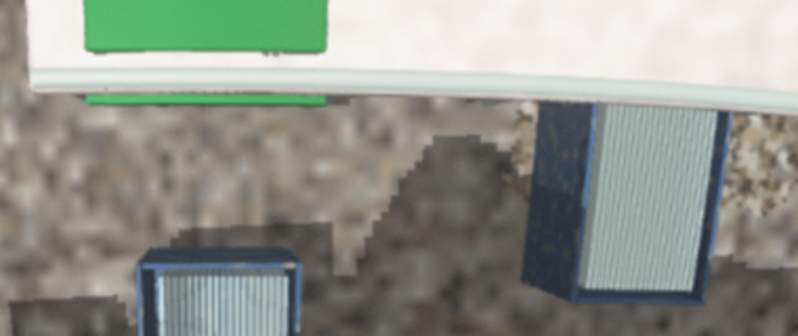

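Run:
```python
from h import *
np.set_printoptions(suppress=True,precision=1)
st=dict(ee_pos=[480.6,-165.6,21.3],ee_rot=[-179.98,.05,-1.8])
Z=lambda L:np.array(L)/2.1+[180,20]
for nm,P,z in (('edge',[[30,70],[560,77],[798,90]],44),('edgelow',[[30,92],[798,112]],40),('tag',[[84,51],[327,51]],44.5),('box',[[140,265],[300,263]],46),('parked',[[572,303],[703,303]],30)):
    p=onz('wrist',Z(P),z,st); e=p[-1]-p[0]
    print(nm,p[:,:2].tolist(),'perp ang',np.degrees(np.arctan2(e[1],e[0]))+90)
```

```text
edge [[581.1068937442776, -135.18672235004087], [577.7201684336222, -233.96814958647525], [576.6494512869971, -284.0453337444385]] perp ang -1.715160084874853
edgelow [[577.6012142721203, -133.92936182654927], [572.6903077792277, -287.6485491000347]] perp ang -1.8298206822871776
tag [[583.8788997290491, -145.51954647358158], [582.4494257394052, -189.8339796024195]] perp ang -1.8475794573348594
box [[544.5135264634887, -153.78782859126773], [543.9585365576118, -184.50541173973278]] perp ang -1.0350788260784753
parked [[531.8966840841276, -246.4236132854835], [531.4026172286187, -277.5929894969097]] perp ang -0.9081213221246571
```

```bash
python3 -c "
from h import *
go(480,-161.6,5.4,-1.8)"
```

```text
t 4.45 pos [ 480.16378915 -163.85491623   20.98350089] rot [-1.79944069e+02  1.19996158e-01 -1.63509516e+00] w 32.57115438755128 F [ 0.01196421  0.95416028 -1.38944555]
shift -0.0005 -0.0045 0.0312 turn 0.0037
```

>>> arm_command --pt "1 0 -0.0045 0.01 0.004" --pt "1 0 -0.0045 0.018 0.004" --pt "1 0 -0.0045 0.024 0.004" --pt "1 0 -0.0045 0.028 0.004" --pt "1 0 -0.0045 0.03 0.004" --pt "1 0 -0.0045 0.031 0.004" --pt "1 0 -0.0045 0.031 0.004"

```text
time_s: 5.03
ee_pos: [480.2, -161.6, 5.4]
ee_rot: [-179.9, 0.1, -1.8]
force: [0.3, -0.1, -1.4]
gripper_width: 32.8
```

```bash
python3 -c "
from h import *
go(543,-163.6,5.4,-1.8)"
```

```text
t 5.0333 pos [ 480.1981243  -161.55189062    5.3921676 ] rot [-1.79941738e+02  1.29281772e-01 -1.81246559e+00] w 32.81928060081813 F [ 0.26933126 -0.09461032 -1.36927452]
shift 0.1257 0.0001 -0.0000 turn -0.0003
```

>>> arm_command --pt "1 0.016 0 0 0" --pt "1 0.032 0 0 0" --pt "1 0.048 0 0 0" --pt "1 0.064 0 0 0" --pt "1 0.08 0 0 0" --pt "1 0.096 0 0 0" --pt "1 0.112 0 0 0" --pt "1 0.124 0 0 0"

```text
time_s: 5.7
ee_pos: [543.3, -163.6, 5.2]
ee_rot: [-179.9, 0.1, -1.8]
force: [-0.7, 0.2, 1.1]
gripper_width: 32.6
```

```bash
python3 -c "
from h import *
go(554,-163.9,5.2,-1.8)
f=env.grab_frame('wrist'); cv2.imwrite(f'pics/w6.png',cv2.cvtColor(f,cv2.COLOR_RGB2BGR))
go(554,-163.9,5.2,-1.8)
"
```

```text
t 5.7 pos [ 543.28816486 -163.57509104    5.24546934] rot [-1.79949170e+02  1.07223844e-01 -1.80344207e+00] w 32.61689098058713 F [-0.74872208  0.22544073  1.08166196]
shift 0.0214 -0.0000 0.0001 turn -0.0001
t 5.75 pos [ 544.61814517 -163.77489421    5.36342376] rot [-1.79971916e+02 -7.27798477e-03 -1.79768623e+00] w 32.57016639649752 F [ 1.72040192 -0.00667897 -0.90603716]
shift 0.0188 -0.0003 0.0003 turn 0.0001
```

View pics/w6.png

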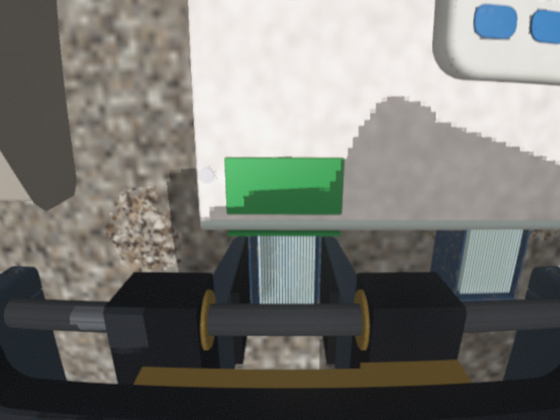

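The box at columns 249–322 is centred under the tag at 226–343. I'll creep to the back stop.

>>> arm_command --pt "1 0.002 0 0 0" --pt "1 0.004 0 0 0" --pt "1 0.006 0 0 0" --pt "1 0.008 0 0 0" --pt "1 0.01 0 0 0" --pt "1 0.012 0 0 0" --pt "1 0.014 0 0 0" --pt "1 0.014 0 0 0"

```text
time_s: 6.42
ee_pos: [551.9, -164.1, 5.4]
ee_rot: [-180.0, -0.0, -1.8]
force: [0.6, -0.7, -1.9]
gripper_width: 32.9
```

>>> arm_command --pt "1 0.001 0 0.0005 0" --pt "1 0.002 0 0.0005 0" --pt "1 0.003 0 0.0005 0" --pt "1 0.004 0 0.0005 0"

```text
time_s: 6.75
ee_pos: [553.0, -164.0, 5.2]
ee_rot: [-180.0, 0.1, -1.8]
force: [-4.8, -0.5, 3.6]
gripper_width: 33.0
```

>>> arm_command --pt "1 0.001 0 0 0" --pt "1 0.002 0 0 0" --pt "1 0.003 0 0 0"

```text
time_s: 7.0
ee_pos: [553.0, -164.0, 5.2]
ee_rot: [-180.0, 0.3, -1.8]
force: [-6.4, -0.8, 4.8]
gripper_width: 32.8
```

>>> arm_command --pt "1 0.001 0 0 0" --pt "1 0.002 0 0 0"

```text
time_s: 7.17
ee_pos: [553.0, -163.9, 5.2]
ee_rot: [-179.9, 0.4, -1.8]
force: [-6.5, 0.0, 5.1]
gripper_width: 32.9
```

>>> arm_command --pt "0.6 0 0 0 0" --pt "0.5 0 0 0 0" --pt "0.4 0 0 0 0" --pt "0.4 0 0 0 0" --pt "0.4 0 0 0 0" --pt "0.4 0 0 0 0"

```text
time_s: 7.67
ee_pos: [553.3, -163.9, 5.2]
ee_rot: [-179.9, 0.4, -1.8]
force: [0.4, -0.4, 0.2]
gripper_width: 54.9
```

```bash
python3 -c "
from h import *
go(554,-163.9,5.2,-1.8)
f=env.grab_frame('wrist'); cv2.imwrite(f'pics/w7.png',cv2.cvtColor(f,cv2.COLOR_RGB2BGR))
"
```

```text
t 7.6667 pos [ 553.27490054 -163.94842592    5.20835376] rot [-179.93971587    0.35530065   -1.7713848 ] w 54.87538659308502 F [ 0.3665185  -0.37584783  0.22719776]
shift 0.0014 -0.0001 0.0000 turn 0.0006
```

View pics/w7.png

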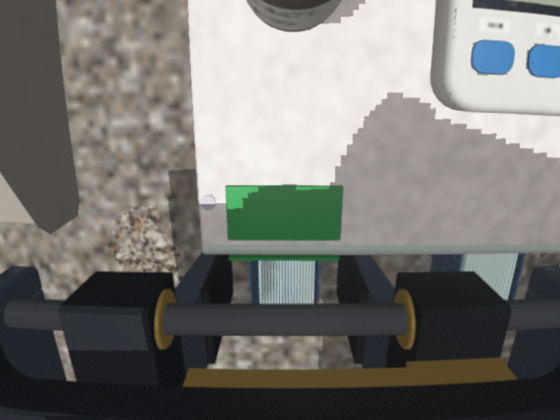

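The box is free, with the fingers clear on both sides at (230,290) and (350,290). I'll go straight up, then back.

>>> arm_command --pt "0.4 0 0 -0.02 0" --pt "0.4 0 0 -0.05 0" --pt "0.4 0 0 -0.1 0" --pt "0.4 0 0 -0.16 0" --pt "0.4 -0.05 0 -0.22 0" --pt "0.4 -0.12 0 -0.28 0" --pt "0.4 -0.2 0 -0.32 0" --pt "0.4 -0.26 0 -0.34 0"

```text
time_s: 8.38
ee_pos: [424.0, -160.3, 178.8]
ee_rot: [180.0, 0.1, -1.7]
force: [0.1, -0.9, 0.5]
gripper_width: 54.7
```

>>> arm_command --pt "0.4 0 0 0 0" --pt "0.4 0 0 0 0"

```text
time_s: 8.55
ee_pos: [423.4, -160.5, 181.0]
ee_rot: [179.9, -0.1, -1.8]
force: [0.1, -0.4, -0.4]
gripper_width: 54.8
```

```bash
python3 -c "
from h import *
for n in ['scene','side','wrist']:
    f=env.grab_frame(n); cv2.imwrite(f'pics/{n}8.png',cv2.cvtColor(f,cv2.COLOR_RGB2BGR))
go(554,-163.9,5.2,-1.8)
a=cv2.imread('pics/scene8.png')[140:300,200:400]; b=cv2.imread('pics/side8.png')[140:260,180:340]
cv2.imwrite('pics/za8.png',cv2.resize(a,None,fx=3.75,fy=3.75,interpolation=2))
cv2.imwrite('pics/zb8.png',cv2.resize(b,None,fx=5,fy=5,interpolation=2))
"
```

```text
t 8.7 pos [ 424.92358105 -160.45658707  178.80182958] rot [ 1.79965999e+02  8.90255079e-02 -1.73275102e+00] w 54.48148294794578 F [ 0.17726237 -0.47012587 -0.49684496]
shift 0.2582 -0.0009 0.3472 turn 0.0015
```

View pics/wrist8.png

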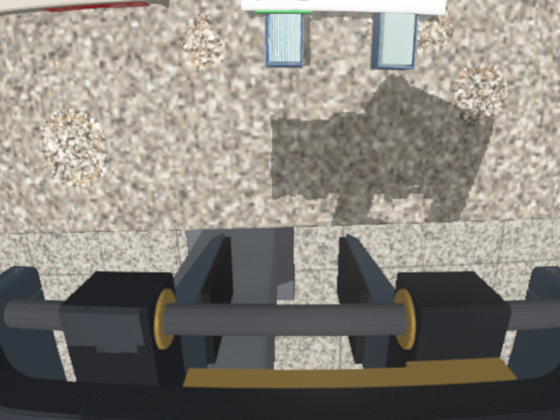

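View pics/za8.png

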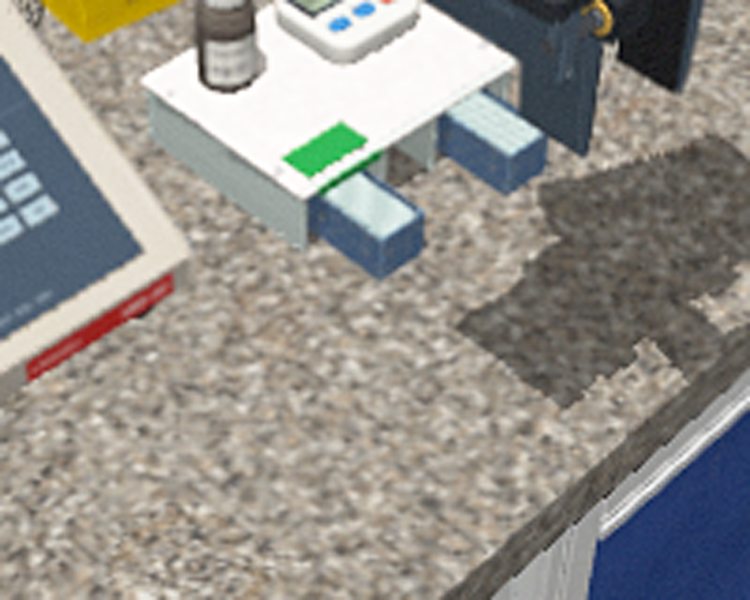

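View pics/zb8.png

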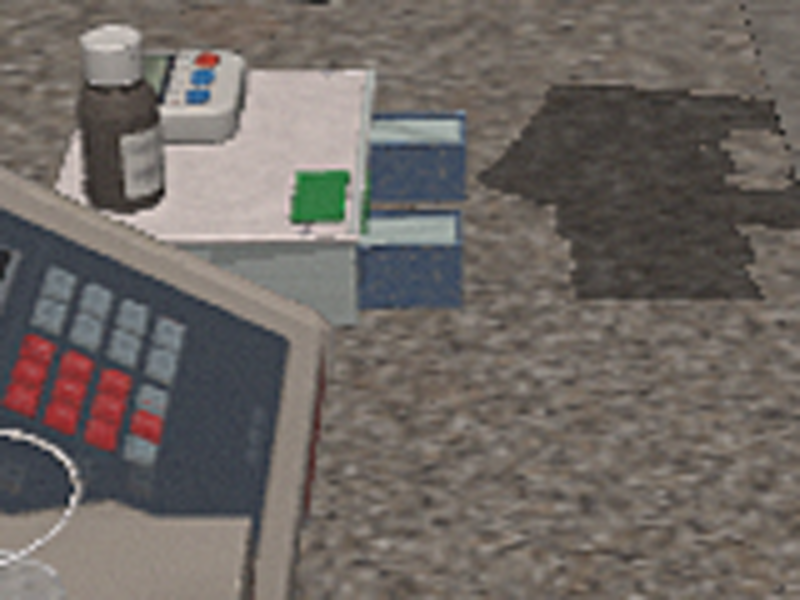

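Both boxes now stick out about equally. In the scene zoom the outer end of the placed box is at about (380,240)–(423,216), and the parked box is still at (510,156)–(546,130). I'll get its numbers.

Run:
```python
from h import *
np.set_printoptions(suppress=True,precision=1)
S=lambda L:(np.array(L,float)+.5)/3.75-.5+[200,140]
D=lambda L:(np.array(L,float)+.5)/5-.5+[180,140]
for n,P in (('scene',S([[423,216],[380,240]])),('side',D([[461,212],[459,246]]))):
    p=onz(n,P,30); print(n,p); e=p[1]-p[0]; print('yaw',np.degrees(np.arctan2(e[1],e[0]))-90, 'outer mid',p.mean(0))
m=cv2.absdiff(cv2.imread('pics/scene0.png'),cv2.imread('pics/scene8.png'))[160:190,325:345]; print('parked diff',m.max(),m.mean())
# side edges direction in wrist img, z=30
st=env.state()
p=onz('wrist',[[266,67],[302,67],[376,68],[414,68]],30,st); print(p)
```

```text
scene [[ 534.1 -175.4   30. ]
 [ 537.4 -146.7   30. ]]
yaw -6.756971561130655 outer mid [ 535.8 -161.1   30. ]
side [[ 536.  -178.6   30. ]
 [ 537.4 -148.5   30. ]]
yaw -2.7669297958770613 outer mid [ 536.7 -163.6   30. ]
parked diff 129 18.33
[[ 533.3 -149.8   30. ]
 [ 532.4 -180.    30. ]
 [ 530.5 -242.4   30. ]
 [ 530.3 -275.2   30. ]]
```

```bash
python3 -c "
import cv2
im=cv2.imread('pics/wrist8.png'); cv2.imwrite('pics/w8z.png',cv2.resize(im[0:85,250:430],None,fx=4.4,fy=4.4,interpolation=2))"
```

```text
(no output)
```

View pics/w8z.png

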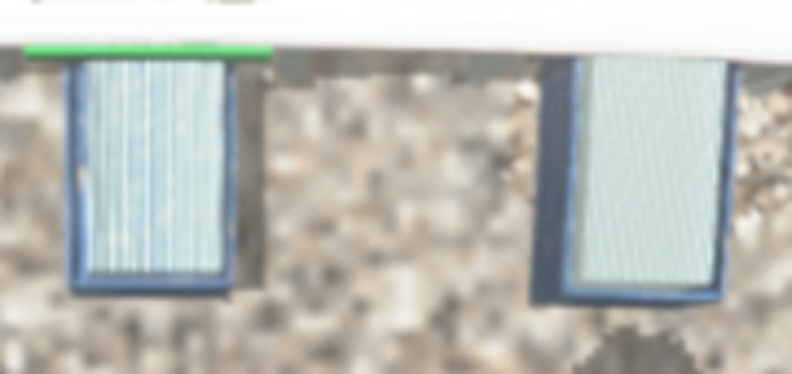

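Run:
```python
from h import *
st=env.state()
W=lambda L:(np.array(L,float)+.5)/4.4-.5+[250,0]
for nm,P in (('L',[[70,284],[66,66]]),('R',[[231,276],[236,66]]),('Lin',[[84,272],[85,66]]),('Rin',[[222,272],[226,66]]),('parkedR',[[720,296],[734,70]]),('parkedL',[[566,290],[576,62]])):
    p=onz('wrist',W(P),30,st); e=p[1]-p[0]; print(nm,np.degrees(np.arctan2(e[1],e[0])).round(1))
p=onz('wrist',W([[22,52],[540,56],[790,64]]),44,st); e=p[2]-p[0];print('edge',np.degrees(np.arctan2(e[1],e[0]))+90)
```

```text
L -1.2
R -2.6
Lin -2.5
Rin -2.4
parkedR -1.5
parkedL -1.5
edge -1.4753253819553578
```

```bash
python3 -c "
from workcell import env
print(env.job_done())"
```

```text
the job is handed in; nothing more can be done
None
```

The loose slide box is parked in the free bay under the green tag. I gripped it by its outer half, set it down in front of the mouth and slid it in. I pushed until it stopped at the back stop, then let go and backed the arm clear. I handed the job in at about 8.7 s of the 38 s allowed.

**Home against the stop:** While I pushed, the tool stayed at x = 553.0 mm as the force rose to 6.5 N, about 1 mm from where I expected contact. After release, the scene and side cameras put the box's outer end at x ≈ 536–537 mm. The expected value was about 536 mm, so about 40 mm sticks out. The wrist camera read about 533 mm, which is 3 mm off.

**Straightness:** The box's side edges measured −1.2° to −2.6°, against −1.5° to −1.8° for the riser, so it is straight to about 1°. Readings from its short 32 mm end alone were noisier, with −6.8° from the scene camera and −2.8° from the side camera, so I did not rely on them.

**Parked box:** It looks unmoved, with its corners in the same places in the before and after pictures. I also tried an automatic image difference on it, but that was inconclusive, probably because the arm and its shadow were close by in that view.

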